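# Lock the phone stand's post into its lever clamp

### The arm

A 6-joint arm with a two-finger parallel gripper is mounted at the origin on the work surface. World frame = base frame: x ahead of the robot, y to its left, z up, the work surface at z = 0. Lengths are in m, angles in rad, forces in N, time in s.
With the tool pointing down it reaches from about 0.35 to 0.775 m from the base axis. Payload 5.5 kg.
Tool frame: the origin (TCP) lies midway between the tips of the shut fingers; the grasp point (between the pads) lies grip_point_offset behind it (grip_point_offset is the distance from the TCP to the grasp point, in m); z points along the fingers, y is the direction in which the jaws open and shut (so a half turn about z gives the same grasp; the last joint's range is limited). The gripper opens to 85 mm and grips with 20 to 120 N. Pads are 22 mm wide; open, the fingers measure 114 mm over their backs; the gripper's body (76 mm by 85 mm) begins 54 mm behind the grasp point. The pads swing forward as they close: fully open they stand 13 mm farther back than shut.
Start: joints at [1.065, 0.313, 0.046, 1.304, 0, 1.431], TCP at [0.206, 0.537, 0.231] pointing down, gripper open.
Joint ranges: [-2.76, 2.76], [-0.86, 1.69], [-1.03, 1.26], [-2.2, 2.34], [-1.47, 1.5], [-3.14, 3.14]. Speed limits (rad/s): [2.57, 2.57, 3.14, 3.14, 3.14, 3.14].

### API

Orientations are given as a unit quaternion [w, x, y, z].
In Python, from workcell import * gives the robot as it stands.
- The arm moves only by the tool send_rows, never from a script. Its argument "series" is one flat list of numbers, 7 for each row, row after row: the shift along the tool's x, y, z in cm, then the turn, a rotation vector about the tool's x, y, z in degrees, then the opening, from 0 (shut) to 1 (fully open). A call has 1 to 10 rows; each row is the pose to reach, as a shift and turn from the pose commanded when the call began, along the tool's axes at that moment; what a row does not reach only later rows make up. A row lasts 1/12 s, in which the tool goes at most 41.7 mm and 7.16 degrees, less where a joint would pass 70% of its speed; a pose out of reach is approached as far as the arm can. A call with a gripper value outside its range is refused whole. The fingers move at their own pace and stop on an object; "newtons" is the grip in N (left out, the last holds). Time passes only in rows, so rows that repeat a pose let the fingers close. It gives the time, the measured TCP pose, the force and the opening at its end, in the units of the state.
- get_state(): the state, without advancing time (a new reading comes with each control period).
- read_camera(name): name is "side" or "top"; returns the picture (400x640x3 uint8, blue, green, red); there is no depth.
- camera_info(name): a dict with "K" (3x3 intrinsics, pixels), "D" ([k1, k2, p1, p2, k3] as OpenCV has them; the pictures are not rectified), "xyz" and "attitude" of the camera in the world. Camera axes: x right, y down, z forward; pixel columns grow to the right and rows downward; lengths in m; the calibration is good to about 2 mm. A picture is of the moment at which its call begins. camera_info takes no time and is no camera call.
- hand_in(): hands the job in, once; it reports no verdict.
Trained networks look in the newest picture that a camera, given by its name, has taken for a name from the list of things; names that differ only in an ending like _2 or _b are one class to them, and where a whole thing is asked for, a point or a joint stands for the part that bears it (a point fixed in the world has none). Each returns a list of dicts, best first, with "p" (0 to 1); they miss things now and then, are a little off and sometimes report something else, mostly with a low value. They report only what shows in the picture. A call takes as long as a camera call.
- silhouettes(camera, label): "pixels" (400x640 bool, what is visible of it) and "box" ([left, top, width, height] in pixels, round what is visible of it).
The state is a dict: "clock": time; "joint_pos": joint angles; "qvel": joint speeds; "tau": joint torques, N m; "tcp_pos": TCP position; "orientation": TCP orientation; "wrist_force": force on the tool from outside, world axes, zero at the start; "ft_torque": the same for the moment, N m; "finger_gap": finger opening in m.
Only numpy, scipy, OpenCV 4.12 (cv2) and the standard library are available. Lean on these libraries where they do the work, as an engineer would, in place of code of your own. Each camera call takes 0.05 s, during which the arm holds its last target. There are 200 camera calls.

### The job

Set up the phone stand for filming the workout: lift the orange phone stand out of its wooden block, feed its round post down into the bore of the open lever clamp and push it fully home, past the drag of the pad in the bore until it stops hard on the depth stop, never pressing harder than about 25 N. Only then swing the red lever all the way round to its closed end so the clamp grips the post. Let go of everything, with the stand left upright, and do not disturb the tumbler, the spring collar or the massage ball.

Things in the scene. Friction and masses are not known exactly. Their poses are not given: they have to be found in the camera images.
- clamp: lever clamp, fixed on the crate (crate top 80 mm above the work surface): round dark steel foot 180 mm across, 12 mm thick, with a square aluminium block 56 x 56 mm on it, its top 87 mm above the foot's underside. Origin at the centre of the underside, z up. A vertical bore runs down the block's middle. Closing the lever pushes a brass jaw sideways onto the post in the bore
- clamp_mouth (a point): centre of the bore's mouth, level with the aluminium block's top; axes as the clamp. Bore 18 mm in diameter, mouth chamfered 2 mm. In it lie a sliding pad and below that a hard depth stop, set differently each time and not known beforehand: the post meets the pad 28 to 51 mm below the mouth and is home when its end is 40 to 60 mm below the mouth
- stop_pad (a joint): how far the black sliding pad in the bore has been pushed down (m): starts at 0 to 0.003, 0.012 is hard against the depth stop. Pushing it down takes about 9 N; it stays where it is left, and the post's weight does not move it
- lever (a joint): angle of the lever about the bore's vertical axis (rad), growing counterclockwise seen from above: 0 to 0.25 is open (start), 1.24 the closed end stop. It stays where it is left; turning takes about 0.35 N m, 3 to 5 N at the knob
- lever_knob (a point): middle of the red upright knob on the lever's end, moving with it: 18 mm in diameter, 43 mm tall, this point half-way up and 71.5 mm above the clamp's underside, 105 mm from the bore's axis. Below it a 12 mm steel stem and arm, the arm's top 27 mm above the clamp's underside. Seen from the axis it lies 2.52 rad from the clamp's x axis at lever 0, 3.76 rad at lever 1.24
- phone_plate (a point): centre of the orange upright plate of the loose phone stand (about 0.12 kg): 10 mm thick (along x), 60 mm wide (y), reaching 32 mm above and below this point. At its foot a ledge with a lip sticks out 37 mm to -x, the lip's top 22 mm below this point; an 18 mm tab sticks out to +x at the ledge's level. z up along the post
- phone_foot (a point): lower end of the phone stand's round steel post, on its axis: 16 mm in diameter, 75 mm long, its end bevelled by 2 mm, straight below the plate; 114 mm below phone_plate. z up along the post
- block: fixed wooden parking block 80 x 80 x 35 mm on the crate, with an 18 mm hole 25 mm deep in which the phone stand's post stands at the start; origin at the centre of its underside
- tumbler: clear tumbler, 70 mm across, 100 mm tall, loose on the crate; origin at the centre of its underside; leave alone
- collar: black iron spring collar, ring 68 mm across and 30 mm tall with two grip prongs, lying on the crate; origin at the centre of its underside; leave alone
- ball_center (a point): centre of the purple massage ball, 66 mm across, resting in the spring collar's ring; leave alone

How it is judged:
By the outcome, as a careful person would: the job done as asked, in the order asked, and still so for the second after the job is handed in, with the robot touching nothing.
It also fails if it takes over 64 s, if anything falls off the work surface, if the arm or the gripper's body presses on something with over 40 N, if the wrist force passes 120 N, or if a joint passes its speed limit or range.

## Working session

There is one attempt and no reset: what is moved stays moved. The work goes in short steps, Python scripts to look and compute and a tool call to move; the robot and the scene stay as the last step left them, time stands still between calls to the robot, and variables do not carry over. Pictures are saved under pics/ and viewed, about 8 in all and at most 12, crops included, and the job is handed in when it is done.

Besides the shell and the picture viewer there is one more tool, called after "Request:" as a command line: name --argument value ..., lists and objects as JSON in quotes. send_rows: Moves the arm, as the interface text tells. Its arguments: {"type":"object","properties":{"series":{"type":"array"},"newtons":{"type":"number"}},"required":["series"]}

```bash
mkdir -p pics; ls; python3 - <<'E'
from workcell import *
import cv2,json
print(get_state())
for c in ("side","top"):
    print(c,camera_info(c))
    cv2.imwrite(f"pics/{c}0.png",read_camera(c))
    for n in ("clamp","lever_knob","phone_plate","block","tumbler","collar","ball_center","lever","phone_foot"):
        try:
            for d in silhouettes(c,n)[:2]: print(c,n,round(d["p"],2),d["box"],d["pixels"].sum())
        except Exception as e: print(n,e)
E
```

```text
pics
{'clock': 0.0, 'joint_pos': array([1.06542221e+00, 3.13970079e-01, 4.49876309e-02, 1.30360547e+00,
       2.27249638e-05, 1.43120715e+00]), 'qvel': array([-1.21917730e-03, -7.58604955e-04, -1.06379302e-03, -3.40441263e-04,
       -6.28342370e-04, -9.58258848e-05]), 'tau': array([-2.17559544e-03, -4.80636764e+01,  2.98529506e+01,  1.97406061e-02,
       -3.66991890e-04, -8.65956139e-06]), 'tcp_pos': array([0.20541571, 0.53651215, 0.23042966]), 'orientation': array([-2.94673649e-04,  1.81874495e-01,  9.83321344e-01, -8.46018635e-04]), 'wrist_force': array([-0.03563414,  0.27108191, -0.27746618]), 'ft_torque': array([0.00925844, 0.01435753, 0.01967484]), 'finger_gap': 0.0856144944949331}
side {'K': array([[379.84429619,   0.        , 315.61604114],
       [  0.        , 379.84429619, 204.03124728],
       [  0.        ,   0.        ,   1.        ]]), 'D': array([-0.08851875,  0.        ,  0.        ,  0.        ,  0.        ]), 'xyz': array([0.47641082, 0.65571756, 0.61933302]), 'attitude': array([ 0.04607777, -0.09302763,  0.87391479, -0.4748638 ])}
side clamp 0.62 [281.8, 241.3, 
[... 777 characters left out ...]
  ,  0.        ,  0.        ]), 'xyz': array([ 0.54185167, -0.00191892,  0.82091073]), 'attitude': array([-0.04453873,  0.71313118, -0.69889559,  0.03170437])}
top clamp 0.76 [214.4, 192.4, 90.6, 107.0] 6898
top clamp 0.64 [358.7, 198.2, 47.9, 37.6] 1045
top lever_knob 0.81 [235.7, 211.3, 50.3, 88.0] 960
top phone_plate 0.58 [355.0, 202.9, 47.5, 33.1] 960
top phone_plate 0.54 [237.7, 118.7, 64.2, 31.1] 378
top block 0.62 [351.5, 189.5, 50.1, 51.9] 849
top tumbler 0.84 [406.5, 103.0, 46.4, 43.7] 1511
top collar 0.62 [234.0, 117.8, 67.6, 32.4] 428
top ball_center 0.87 [245.5, 109.3, 38.6, 32.9] 916
top lever 0.72 [236.7, 213.7, 43.2, 86.3] 725
top phone_foot 0.55 [358.9, 200.3, 46.9, 38.6] 982
```

```bash
python3 - <<'E'
import cv2
a=cv2.imread("pics/top0.png")[90:320,190:470]; cv2.imwrite("pics/top0c.png",cv2.resize(a,None,fx=2.6,fy=2.6,interpolation=cv2.INTER_CUBIC))
a=cv2.imread("pics/side0.png")[140:340,190:410]; cv2.imwrite("pics/side0c.png",cv2.resize(a,None,fx=3,fy=3,interpolation=cv2.INTER_CUBIC))
E
```

```text
(no output)
```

View pics/top0c.png

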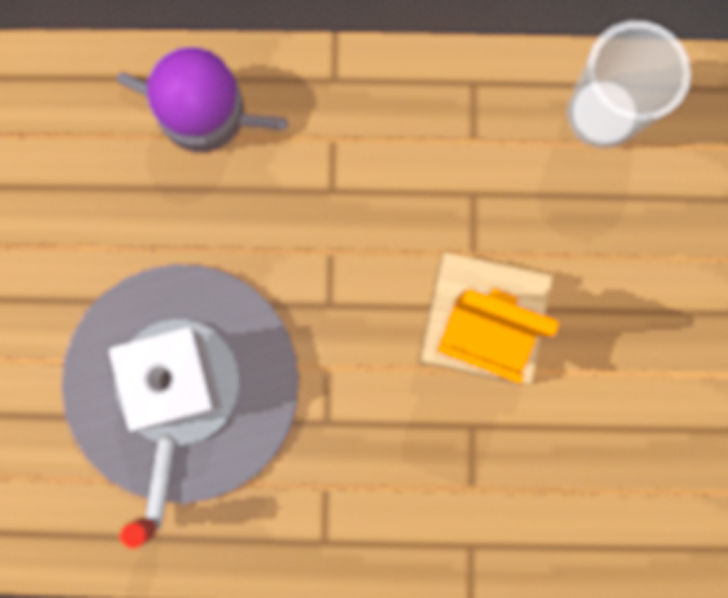

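View pics/side0c.png

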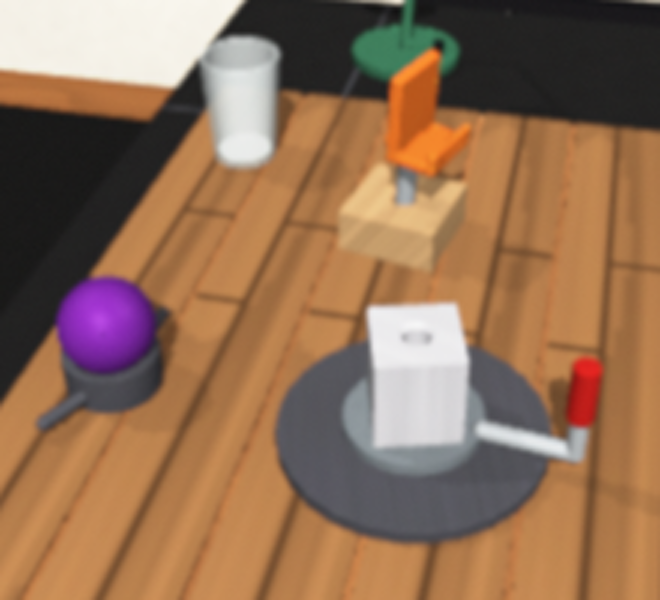

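Top view: bore at about full-frame px (251,235), knob (242,295), orange plate's top edge centred near (386,210) with the ledge toward the robot. Side view: bore at about (329,252), knob (385,262), stand upright in its block at (326,185). The network boxes agree with this for the best hits.

```bash
cat > h.py <<'E'
from workcell import *
import numpy as np, cv2
from scipy.spatial.transform import Rotation as R
from scipy.optimize import least_squares
C={c:camera_info(c) for c in ("side","top")}
def rot(q): return R.from_quat([q[1],q[2],q[3],q[0]])
def proj(c,P):
    i=C[c]; M=rot(i["attitude"]).as_matrix().T
    return cv2.projectPoints(np.atleast_2d(P).astype(float),cv2.Rodrigues(M)[0],-M@i["xyz"],i["K"],i["D"])[0][:,0]
def plane(c,uv,z):
    i=C[c]; n=cv2.undistortPoints(np.array(uv,float).reshape(-1,1,2),i["K"],i["D"])[:,0]
    d=rot(i["attitude"]).apply(np.c_[n,np.ones(len(n))]); return i["xyz"]+d*((z-i["xyz"][2])/d[:,2])[:,None]
def tri(uvt,uvs):
    return least_squares(lambda p:np.r_[proj("top",p)[0]-uvt,proj("side",p)[0]-uvs],[.5,.1,.2])
def totool(dw,s=None):
    "world vector (m) -> tool axes, cm"
    return rot((s or get_state())["orientation"]).inv().apply(dw)*100
E
python3 - <<'E'
from h import *
np.set_printoptions(precision=4,suppress=True)
T=lambda x,y:(x/2.6+190-.3,y/2.6+90-.3); S=lambda x,y:(x/3+190-.33,y/3+140-.33)
print("bore top",plane("top",[T(158,378)],.167),"side",plane("side",[S(416,337)],.167))
t=[T(110,350),T(192,328),T(213,409),T(131,431)]; s=[S(367,309),S(458,305),S(467,350),S(372,356)]
for c,q in(("top",t),("side",s)):
    w=plane(c,q,.167); print(c,"block corners\n",w,w.mean(0), [np.linalg.norm(w[i]-w[i-1]) for i in range(4)],np.degrees(np.arctan2(*(w[1]-w[0])[[1,0]])))
kt=plane("top",[T(135,533)],.173)[0];ks=plane("side",[S(587,366)],.173)[0];print("knob",kt,ks)
r=tri(T(135,533),S(587,366));print(r.x,r.fun)
b=(plane("top",[T(158,378)],.167)[0]+plane("side",[S(416,337)],.167)[0])/2
v=(kt+ks)/2-b; print("bore",b,"lever r",np.hypot(*v[:2]),"ang",np.arctan2(v[1],v[0])%6.283)
q=plane("top",[T(466,291),T(559,320),T(555,334),T(460,304)],.236);print("plate",q,q.mean(0),np.linalg.norm(q[0]-q[1]),np.degrees(np.arctan2(*(q[0]-q[1])[[1,0]])))
q=plane("side",[S(389,85),S(436,50)],.236);print("plate side top edge ends",q)
q=plane("top",[T(445,253),T(552,275),T(531,383),T(421,362)],.115);print("block",q.mean(0),np.degrees(np.arctan2(*(q[0]-q[1])[[1,0]])))
print("tool R\n",rot(get_state()["orientation"]).as_matrix())
for f in [x for x in dir() if 'grip_point' in x]: print(f,eval(f))
E
```

```text
bore top [[0.5622 0.1245 0.167 ]] side [[0.5606 0.1265 0.167 ]]
top block corners
 [[0.5803 0.1579 0.167 ]
 [0.5963 0.1027 0.167 ]
 [0.5423 0.0867 0.167 ]
 [0.5264 0.1414 0.167 ]] [0.5613 0.1222 0.167 ] [np.float64(0.05641686335854894), np.float64(0.05747591594049576), np.float64(0.056318153207925936), np.float64(0.05696625413167234)] -73.8071320494263
side block corners
 [[0.5956 0.1064 0.167 ]
 [0.5401 0.0901 0.167 ]
 [0.5283 0.1319 0.167 ]
 [0.5831 0.1494 0.167 ]] [0.5618 0.1195 0.167 ] [np.float64(0.04479807699252965), np.float64(0.05785484464669586), np.float64(0.0434226989412926), np.float64(0.0575504481090745)] -163.587047327122
knob [0.4598 0.135  0.173 ] [0.4566 0.1381 0.173 ]
[0.458  0.1354 0.1704] [ 0.0286  0.8453 -0.8777  0.0062]
bore [0.5614 0.1255 0.167 ] lever r 0.10374363132282338 ang 3.0351720169479743
plate [[ 0.6162 -0.073   0.236 ]
 [ 0.5997 -0.1291  0.236 ]
 [ 0.5912 -0.1267  0.236 ]
 [ 0.6082 -0.0694  0.236 ]] [ 0.6038 -0.0995  0.236 ] 0.058504502596394524 73.63750088835248
plate side top edge ends [[ 0.617  -0.0646  0.236 ]
 [ 0.5933 -0.1293  0.236 ]]
block [ 0.6122 -0.1033  0.115 ] 79.37006952128534
tool R
 [[-0.9338  0.3577  0.0001]
 [ 0.3577  0.9338  0.0001]
 [-0.      0.0001 -1.    ]]
grip_point_offset 0.0187
```

Request:
send_rows --series '[-3, -2.25, -0.7, 0, 0, 4.3, 1, -6, -4.5, -1.4, 0, 0, 8.6, 1, -9, -6.75, -2.1, 0, 0, 12.9, 1, -12, -9, -2.8, 0, 0, 17.2, 1, -15, -11.25, -3.5, 0, 0, 21.5, 1, -18, -13.5, -4.2, 0, 0, 25.8, 1, -21, -15.75, -4.9, 0, 0, 30.1, 1, -24, -18, -5.6, 0, 0, 34.4, 1, -27, -20.25, -6.3, 0, 0, 38.7, 1, -30, -22.5, -7, 0, 0, 43, 1]'

```text
clock: 1.83
tcp_pos: [0.406, 0.2179, 0.302]
orientation: [0.0, 0.531, 0.847, 0.0]
wrist_force: [0.6, 0.4, -1.0]
finger_gap: 0.0855
```

```bash
python3 - <<'E'
from h import *
s=get_state();M=rot(s["orientation"]).as_matrix();print(s["clock"],s["tcp_pos"],M.round(3).tolist())
print(totool(np.array([.604,-.0995,.30])-s["tcp_pos"]), np.degrees(np.arctan2(M[1,1],M[0,1])))
E
```

```text
1.8333 [0.40595908 0.21790336 0.30195566] [[-0.436, 0.9, 0.001], [0.9, 0.436, 0.0], [0.0, 0.001, -1.0]]
[-37.1982498    3.99246461   0.19914147] 25.83538005197043
```

Request:
send_rows --series '[-3.7, 0.4, 0, 0, 0, 4.2, 1, -7.4, 0.8, 0, 0, 0, 8.4, 1, -11.1, 1.2, 0, 0, 0, 12.6, 1, -14.9, 1.6, 0, 0, 0, 16.9, 1, -18.6, 2, 0, 0, 0, 21.1, 1, -22.3, 2.4, 0, 0, 0, 25.3, 1, -26, 2.8, 0, 0, 0, 29.5, 1, -29.8, 3.2, 0, 0, 0, 33.8, 1, -33.5, 3.6, 0, 0, 0, 38, 1, -37.2, 4, 0, 0, 0, 42.2, 1]'

```text
clock: 2.67
tcp_pos: [0.6053, -0.099, 0.3014]
orientation: [0.0, 0.801, 0.599, 0.0]
wrist_force: [1.0, 1.4, 0.1]
finger_gap: 0.0854
```

```bash
python3 - <<'E'
from h import *
s=get_state();M=rot(s["orientation"]).as_matrix();print(s["clock"],s["tcp_pos"],M.round(3).tolist())
c=np.array([.604,-.0995,.236])
print(totool(c-s["tcp_pos"]), np.degrees(np.arctan2(M[1,1],M[0,1])))
a=read_camera("side"); cv2.imwrite("pics/side1.png",cv2.resize(a[80:280,220:440],None,fx=3,fy=3,interpolation=cv2.INTER_CUBIC))
E
```

```text
2.6667 [ 0.60531153 -0.09896519  0.3013506 ] [[0.282, 0.959, 0.0], [0.959, -0.282, 0.0], [0.0, 0.0, -1.0]]
[-0.08944871 -0.11315941  6.53500285] -16.390612947315674
```

View pics/side1.png

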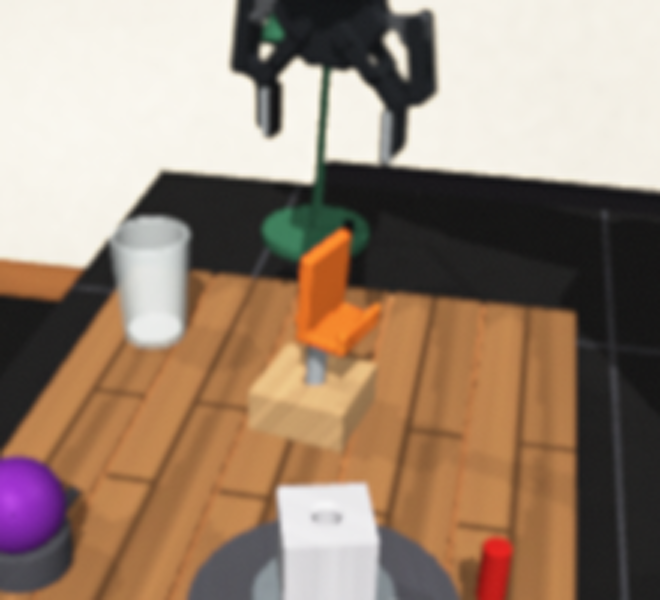

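Request:
send_rows --series '[-0.1, -0.1, 2.7, 0, 0, 0, 1, -0.1, -0.1, 5.4, 0, 0, 0, 1, -0.1, -0.1, 7.8, 0, 0, 0, 1, -0.1, -0.1, 9.5, 0, 0, 0, 1, -0.1, -0.1, 10.4, 0, 0, 0, 1, -0.1, -0.1, 10.8, 0, 0, 0, 1, -0.1, -0.1, 10.8, 0, 0, 0, 0.5, -0.1, -0.1, 10.8, 0, 0, 0, 0.3, -0.1, -0.1, 10.8, 0, 0, 0, 0.2, -0.1, -0.1, 10.8, 0, 0, 0, 0.2]' --newtons 70

```text
clock: 3.55
tcp_pos: [0.6042, -0.0979, 0.1948]
orientation: [0.001, 0.799, 0.601, 0.001]
wrist_force: [0.0, -0.0, -0.3]
finger_gap: 0.0389
```

Request:
send_rows --series '[0, 0, 0, 0, 0, 0, 0.15, 0, 0, 0, 0, 0, 0, 0.1, 0, 0, 0, 0, 0, 0, 0.05, 0, 0, 0, 0, 0, 0, 0, 0, 0, 0, 0, 0, 0, 0, 0, 0, 0, 0, 0, 0, 0]'

```text
clock: 4.05
tcp_pos: [0.608, -0.0992, 0.1948]
orientation: [0.004, 0.8, 0.601, 0.003]
wrist_force: [9.1, -1.5, -2.2]
finger_gap: 0.0091
```

```bash
python3 - <<'E'
from h import *
s=get_state();print(s["clock"],s["tcp_pos"],s["wrist_force"],s["finger_gap"])
a=read_camera("side")[100:250,250:400];b=read_camera("top")[130:280,310:460]
cv2.imwrite("pics/g1.png",cv2.resize(np.hstack([a,b]),None,fx=2.6,fy=2.6,interpolation=cv2.INTER_CUBIC))
E
```

```text
4.05 [ 0.60798341 -0.09924874  0.19483001] [ 9.09808383 -1.48984488 -2.20553253] 0.009072118920019637
```

View pics/g1.png

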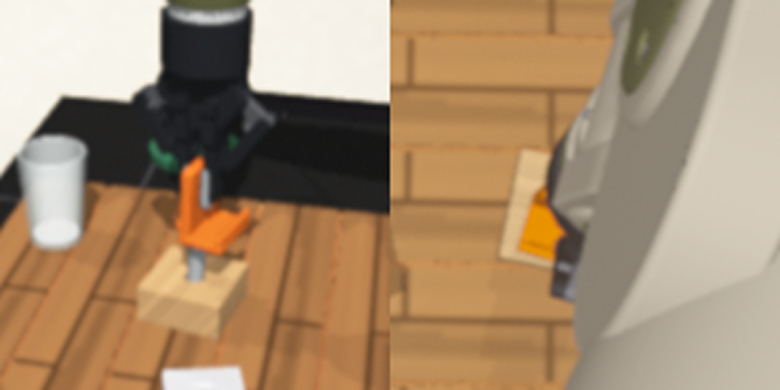

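Request:
send_rows --series '[0, 0.3, -0.3, 0, 0, 0, 0, 0, 0.3, -1, 0, 0, 0, 0, 0, 0.3, -2, 0, 0, 0, 0, 0, 0.3, -3, 0, 0, 0, 0, 0, 0.3, -4.5, 0, 0, 0, 0, 0, 0.3, -6.5, 0, 0, 0, 0, 0, 0.3, -9, 0, 0, 0, 0, 0, 0.3, -11, 0, 0, 0, 0, 0, 0.3, -12, 0, 0, 0, 0, 0, 0.3, -12, 0, 0, 0, 0]'

```text
clock: 4.98
tcp_pos: [0.607, -0.0988, 0.3163]
orientation: [0.002, 0.799, 0.601, 0.001]
wrist_force: [0.6, -0.3, -0.6]
finger_gap: 0.0096
```

```bash
python3 - <<'E'
from h import *
s=get_state();M=rot(s["orientation"]).as_matrix();print(s["clock"],s["tcp_pos"],s["wrist_force"],s["finger_gap"],M.round(3).tolist())
print(totool(np.array([.5614,.1255,.3])-s["tcp_pos"]))
E
```

```text
4.9833 [ 0.60697272 -0.09884211  0.31633274] [ 0.63026971 -0.25305913 -0.62652788] 0.009560676972942645 [[0.278, 0.96, 0.004], [0.961, -0.278, -0.001], [-0.0, 0.004, -1.0]]
[ 20.27999991 -10.62697067   1.58720806]
```

Request:
send_rows --series '[1, -0.5, 0, 0, 0, 0, 0, 3, -1.5, 0, 0, 0, 0, 0, 6, -3.1, 0, 0, 0, 0, 0, 9, -4.7, 0, 0, 0, 0, 0, 12, -6.3, 0, 0, 0, 0, 0, 15, -7.8, 0, 0, 0, 0, 0, 17.5, -9.1, 0, 0, 0, 0, 0, 19.3, -10.1, 0, 0, 0, 0, 0, 20.3, -10.6, 0, 0, 0, 0, 0, 20.3, -10.6, 0, 0, 0, 0, 0]'

```text
clock: 5.82
tcp_pos: [0.5594, 0.1284, 0.3121]
orientation: [-0.001, 0.798, 0.602, -0.001]
wrist_force: [0.1, -0.0, -1.2]
finger_gap: 0.0092
```

```bash
python3 - <<'E'
from h import *
s=get_state();M=rot(s["orientation"]).as_matrix();print(s["clock"],s["tcp_pos"],s["wrist_force"],s["finger_gap"],M.round(3).tolist())
a=read_camera("side");cv2.imwrite("pics/side2.png",a)
cv2.imwrite("pics/s2c.png",cv2.resize(a[150:290,260:400],None,fx=4,fy=4,interpolation=cv2.INTER_CUBIC))
b=read_camera("top");cv2.imwrite("pics/top2.png",b)
E
```

```text
5.8167 [0.55939473 0.12838919 0.31214337] [ 0.13560757 -0.02686046 -1.21292727] 0.009231235428786648 [[0.275, 0.961, -0.002], [0.961, -0.275, 0.0], [-0.0, -0.002, -1.0]]
```

View pics/s2c.png

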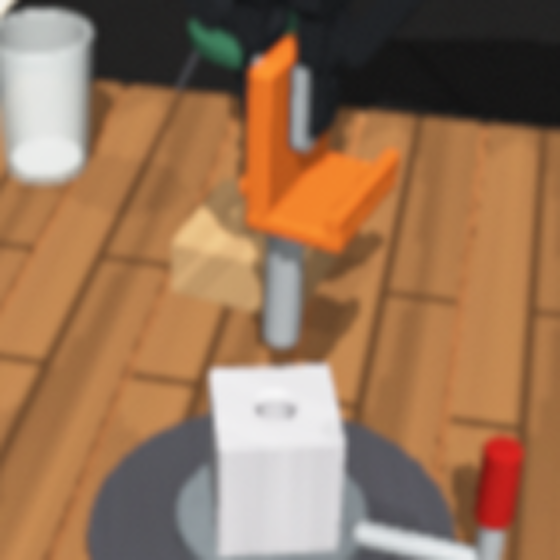

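Side view: stand hangs upright, post end at about crop (282,337), bore at crop (275,410), lever knob clear to the right. Now I'll compute the offset.

```bash
python3 - <<'E'
from h import *
np.set_printoptions(precision=4,suppress=True)
f=lambda x,y:((x+.5)/4-.5+260,(y+.5)/4-.5+150)
foot=plane("side",[f(282,337)],.2073)[0]; top=plane("side",[f(284,245)],.2073+.075)[0]
bore=plane("side",[f(275,410)],.167)[0]
print("foot",foot,"stem top",top,"bore",bore)
# block-top corners as cross-check of bore
q=plane("side",[f(211,371),f(331,366),f(344,428),f(219,436)],.167);print("corner centre",q.mean(0), (q[0]+q[2])/2,(q[1]+q[3])/2)
a=cv2.imread("pics/side2.png")
g=cv2.cvtColor(a,cv2.COLOR_BGR2GRAY)
print(g[246:260,318:342])
print(g[228:242,320:342])
E
```

```text
foot [0.5589 0.1241 0.2073] stem top [0.5536 0.1618 0.2823] bore [0.5604 0.1269 0.167 ]
corner centre [0.5612 0.1193 0.167 ] [0.5614 0.119  0.167 ] [0.5609 0.1197 0.167 ]
[[237 237 238 238 238 238 237 237 237 238 238 237 236 235 234 234 233 233
  233 233 233 233 234 233]
 [237 237 237 237 238 238 239 241 242 243 243 243 241 239 236 234 234 234
  234 234 233 233 233 234]
 [236 236 236 237 237 238 240 242 243 244 245 245 243 241 238 236 235 234
  234 234 234 234 233 234]
 [236 236 236 236 236 236 238 238 238 237 238 238 236 235 234 234 235 235
  235 235 235 234 234 234]
 [236 236 236 236 234 231 227 225 224 225 225 225 222 220 221 227 231 235
  236 236 236 235 235 235]
 [236 237 237 236 234 222 203 201 209 214 217 217 211 202 197 205 224 234
  237 237 237 237 236 236]
 [237 237 237 237 234 218 190 192 207 214 217 216 210 198 184 192 220 234
  237 238 238 237 237 237]
 [237 237 236 236 234 225 203 201 210 216 218 217 212 200 188 199 225 235
  237 237 237 237 237 237]
 [237 237 236 237 236 232 226 220 221 222 223 221 219 212 207 219 231 235
  236 237 237 237 237 236]
 [238 238 238 237 23
[... 1088 characters left out ...]
1 177 166 144 119  99  92  91
   91  91  89  89]
 [121 117 115 109  96  94 109 134 156 168 172 168 154 132 110  97  92  90
   92  91  90  90]
 [119 116 116 114 109 107 106 115 130 142 146 141 128 110  99  93  92  91
   91  91  90  91]
 [118 117 117 119 121 122 115 105 102 107 109 106  98  92  92  92  90  91
   90  90  90  93]
 [117 116 118 122 127 132 125 106  92  90  90  87  85  87  92  92  90  90
   90  90  92 103]
 [116 116 119 123 130 136 129 109  92  87  87  87  88  93 100 102  99  96
   94  94 102 119]
 [123 124 128 133 142 147 142 124 106 100 102 109 114 123 135 140 138 134
  131 131 140 152]
 [157 158 159 165 173 180 177 164 153 146 149 161 169 177 187 193 195 194
  193 192 196 194]]
```

```bash
python3 - <<'E'
from h import *
np.set_printoptions(precision=4,suppress=True)
t=np.linspace(0,2*np.pi,181)
def circ(p,r,z): return proj("side",np.c_[p[0]+r*np.cos(t),p[1]+r*np.sin(t),np.full(181,z)])
def bore(p):
    c=circ(p,.011,.167); return [c[:,1].min()-246.5,c[:,1].max()-255.2,(c[:,0].min()+c[:,0].max())/2-328.65]
def foot(p):
    c=np.vstack([circ(p,.006,.2073),circ(p,.008,.2093)]); d=circ(p,.008,.225); return [c[:,1].max()-236.2,(d[:,0].min()+d[:,0].max())/2-330.1]
b=least_squares(bore,[.56,.12]);f=least_squares(foot,[.56,.12]);print(b.x,b.fun,f.x,f.fun)
g=cv2.cvtColor(cv2.imread("pics/top0.png"),cv2.COLOR_BGR2GRAY)
w=g[228:243,243:259].astype(float);m=np.clip(200-w,0,None);yy,xx=np.mgrid[228:243,243:259]
print("top bore",plane("top",[((m*xx).sum()/m.sum(),(m*yy).sum()/m.sum())],.163)); print(w.astype(int))
d=np.r_[b.x-f.x,0];print(d,totool(d))
E
```

```text
[0.5606 0.1231] [ 0.4986 -0.4735 -0.0002] [0.5593 0.125 ] [0. 0.]
top bore [[0.5616 0.1238 0.163 ]]
[[255 254 254 254 254 254 253 253 253 253 254 255 255 255 255 255]
 [255 254 254 254 253 250 245 241 240 244 249 254 255 255 255 255]
 [255 254 254 252 245 234 223 214 212 219 231 244 253 255 255 255]
 [255 254 253 243 225 204 185 175 174 178 194 217 240 253 255 255]
 [254 254 248 230 201 171 153 149 148 143 142 168 212 242 254 255]
 [254 253 240 212 176 150 142 141 136 119 100 114 170 223 250 254]
 [254 250 230 195 157 138 137 136 123 100  81  86 138 206 245 254]
 [254 249 224 186 148 132 132 130 114  91  77  81 128 201 243 253]
 [254 249 225 188 147 128 128 126 107  87  76  85 138 206 243 253]
 [254 252 233 199 156 129 124 121 108  86  78 101 164 221 248 253]
 [254 254 243 215 175 144 128 122 111  93  93 133 192 235 251 253]
 [254 254 251 233 204 174 151 139 130 127 144 184 220 244 253 253]
 [254 255 254 248 232 211 194 181 177 184 205 227 242 251 253 253]
 [254 254 254 253 249 240 231 225 226 231 241 250 253 253 253 253]
 [254 254 254 254 254 253 252 251 251 253 254 255 254 253 253 253]]
[ 0.0013 -0.0019  0.    ] [-0.1425  0.1798 -0.0001]
```

Request:
send_rows --series '[-0.15, 0.2, 0.5, 0, 0, 0, 0, -0.15, 0.2, 1.5, 0, 0, 0, 0, -0.15, 0.2, 2.5, 0, 0, 0, 0, -0.15, 0.2, 3.2, 0, 0, 0, 0, -0.15, 0.2, 3.7, 0, 0, 0, 0, -0.15, 0.2, 4.1, 0, 0, 0, 0, -0.15, 0.2, 4.4, 0, 0, 0, 0, -0.15, 0.2, 4.7, 0, 0, 0, 0, -0.15, 0.2, 5, 0, 0, 0, 0, -0.15, 0.2, 5, 0, 0, 0, 0]'

```text
clock: 6.75
tcp_pos: [0.5621, 0.1243, 0.2627]
orientation: [-0.001, 0.799, 0.601, -0.0]
wrist_force: [-1.2, 1.7, -3.5]
finger_gap: 0.0091
```

```bash
python3 - <<'E'
from h import *
s=get_state();M=rot(s["orientation"]).as_matrix();print(s["clock"],s["tcp_pos"],s["wrist_force"],s["finger_gap"],M.round(3).tolist())
a=read_camera("side");cv2.imwrite("pics/side3.png",a)
cv2.imwrite("pics/s3c.png",cv2.resize(a[170:290,270:390],None,fx=4,fy=4,interpolation=cv2.INTER_CUBIC))
E
```

```text
6.75 [0.56208453 0.12428527 0.26272636] [-1.21009467  1.69548079 -3.54095362] 0.00914419636084334 [[0.278, 0.961, -0.001], [0.961, -0.278, 0.001], [0.001, -0.001, -1.0]]
```

View pics/s3c.png

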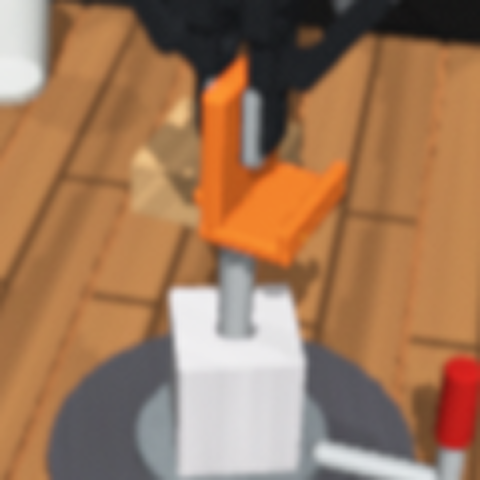

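The post end has entered the bore (crop (237,335)), stand upright. Continuing down gently.

Request:
send_rows --series '[0.05, -0.05, 0.3, 0, 0, 0, 0, 0.05, -0.05, 0.6, 0, 0, 0, 0, 0.05, -0.05, 0.9, 0, 0, 0, 0, 0.05, -0.05, 1.2, 0, 0, 0, 0, 0.05, -0.05, 1.5, 0, 0, 0, 0, 0.05, -0.05, 1.8, 0, 0, 0, 0, 0.05, -0.05, 1.8, 0, 0, 0, 0]'

```text
clock: 7.38
tcp_pos: [0.562, 0.1245, 0.2444]
orientation: [-0.0, 0.799, 0.601, -0.0]
wrist_force: [-0.6, 1.9, -1.7]
finger_gap: 0.0092
```

Request:
send_rows --series '[0.05, 0, 0.2, 0, 0, 0, 0, 0.05, 0, 0.4, 0, 0, 0, 0, 0.05, 0, 0.6, 0, 0, 0, 0, 0.05, 0, 0.8, 0, 0, 0, 0, 0.05, 0, 0.8, 0, 0, 0, 0]'

```text
clock: 7.8
tcp_pos: [0.5622, 0.1248, 0.2368]
orientation: [-0.0, 0.799, 0.601, -0.0]
wrist_force: [-0.9, 0.8, -2.6]
finger_gap: 0.0092
```

Request:
send_rows --series '[0, 0, 0.2, 0, 0, 0, 0, 0, 0, 0.4, 0, 0, 0, 0, 0, 0, 0.6, 0, 0, 0, 0, 0, 0, 0.6, 0, 0, 0, 0]'

```text
clock: 8.13
tcp_pos: [0.5622, 0.1249, 0.2308]
orientation: [-0.0, 0.799, 0.601, -0.0]
wrist_force: [-1.3, 0.6, -1.3]
finger_gap: 0.009
```

Request:
send_rows --series '[0, 0, 0.2, 0, 0, 0, 0, 0, 0, 0.4, 0, 0, 0, 0, 0, 0, 0.6, 0, 0, 0, 0, 0, 0, 0.6, 0, 0, 0, 0]'

```text
clock: 8.47
tcp_pos: [0.5625, 0.125, 0.2263]
orientation: [0.0, 0.799, 0.601, 0.001]
wrist_force: [-1.6, 1.6, 3.3]
finger_gap: 0.0093
```

Request:
send_rows --series '[0, 0, 0.15, 0, 0, 0, 0, 0, 0, 0.3, 0, 0, 0, 0, 0, 0, 0.3, 0, 0, 0, 0]'

```text
clock: 8.72
tcp_pos: [0.5625, 0.125, 0.2238]
orientation: [0.001, 0.799, 0.601, 0.001]
wrist_force: [-3.1, 0.9, 6.2]
finger_gap: 0.0093
```

Request:
send_rows --series '[0, -0.05, 0.15, 0, 0, 0, 0, 0, -0.05, 0.3, 0, 0, 0, 0, 0, -0.05, 0.45, 0, 0, 0, 0, 0, -0.05, 0.45, 0, 0, 0, 0]'

```text
clock: 9.05
tcp_pos: [0.5623, 0.1251, 0.2194]
orientation: [0.001, 0.799, 0.601, 0.001]
wrist_force: [-2.3, 0.5, 6.0]
finger_gap: 0.0093
```

Request:
send_rows --series '[0, -0.05, 0.15, 0, 0, 0, 0, 0, -0.05, 0.3, 0, 0, 0, 0, 0, -0.05, 0.3, 0, 0, 0, 0]'

```text
clock: 9.3
tcp_pos: [0.5622, 0.1251, 0.2165]
orientation: [0.001, 0.799, 0.601, 0.001]
wrist_force: [-1.3, 0.5, 5.0]
finger_gap: 0.0093
```

Request:
send_rows --series '[0, 0, 0.15, 0, 0, 0, 0, 0, 0, 0.25, 0, 0, 0, 0, 0, 0, 0.25, 0, 0, 0, 0]'

```text
clock: 9.55
tcp_pos: [0.5624, 0.1251, 0.2162]
orientation: [0.002, 0.799, 0.601, 0.002]
wrist_force: [-4.4, -0.0, 17.2]
finger_gap: 0.0092
```

Request:
send_rows --series '[0, 0, 0.05, 0, 0, 0, 0, 0, 0, 0.05, 0, 0, 0, 0]'

```text
clock: 9.72
tcp_pos: [0.5625, 0.1251, 0.2162]
orientation: [0.002, 0.799, 0.601, 0.003]
wrist_force: [-5.3, 0.1, 19.5]
finger_gap: 0.0091
```

Request:
send_rows --series '[0, 0, -0.15, 0, 0, 0, 0, 0, 0, -0.3, 0, 0, 0, 0, 0, 0, -0.3, 0, 0, 0, 0]'

```text
clock: 9.97
tcp_pos: [0.5622, 0.1251, 0.2163]
orientation: [0.001, 0.8, 0.601, 0.001]
wrist_force: [-1.5, 0.4, 8.9]
finger_gap: 0.0093
```

Request:
send_rows --series '[0, 0, -0.1, 0, 0, 0, 0, 0, 0, -0.15, 0, 0, 0, 0, 0, 0, -0.15, 0, 0, 0, 0]'

```text
clock: 10.22
tcp_pos: [0.5618, 0.1251, 0.2163]
orientation: [0.0, 0.8, 0.601, 0.0]
wrist_force: [0.1, 0.7, 2.4]
finger_gap: 0.0088
```

Request:
send_rows --series '[0, 0, 0, 0, 0, 0, 0.3, 0, 0, 0, 0, 0, 0, 0.6, 0, 0, 0, 0, 0, 0, 0.8, 0, 0, 0, 0, 0, 0, 0.8, 0, 0, 0, 0, 0, 0, 0.8, 0, 0, 0, 0, 0, 0, 0.8, 0, 0, 0, 0, 0, 0, 0.8]'

```text
clock: 10.8
tcp_pos: [0.5613, 0.1253, 0.2162]
orientation: [-0.0, 0.799, 0.601, -0.0]
wrist_force: [-0.4, -0.4, -0.7]
finger_gap: 0.0681
```

Request:
send_rows --series '[0, 0, -0.5, 0, 0, 0, 0.8, 0, 0, -1.5, 0, 0, 0, 0.8, 0, 0, -3, 0, 0, 0, 0.8, 0, 0, -5, 0, 0, 0, 0.8, 0, 0, -7.5, 0, 0, 0, 0.8, 0, 0, -10, 0, 0, 0, 0.8, 0, 0, -11, 0, 0, 0, 0.8, 0, 0, -11, 0, 0, 0, 0.8]'

```text
clock: 11.47
tcp_pos: [0.5626, 0.1254, 0.3307]
orientation: [0.002, 0.799, 0.601, 0.003]
wrist_force: [-0.2, -0.8, -0.4]
finger_gap: 0.068
```

```bash
python3 - <<'E'
from h import *
s=get_state();M=rot(s["orientation"]).as_matrix();print(s["clock"],s["tcp_pos"],s["wrist_force"],s["finger_gap"],np.degrees(np.arctan2(M[1,1],M[0,1])))
b=np.array([.561,.1238]);
for a in (3.035,4.043): print(b+.105*np.array([np.cos(a),np.sin(a)]))
k=np.r_[b+.105*np.array([np.cos(3.035),np.sin(3.035)]),.327]
print(totool(k-s["tcp_pos"]))
a=read_camera("side");cv2.imwrite("pics/side4.png",a)
cv2.imwrite("pics/s4c.png",cv2.resize(a[120:300,260:440],None,fx=3,fy=3,interpolation=cv2.INTER_CUBIC))
E
```

```text
11.4667 [0.56263827 0.12537307 0.33065168] [-0.18083643 -0.77662983 -0.38268935] 0.06796980781218757 -16.156172969944855
[0.45659594 0.13497105]
[0.49584677 0.0414589 ]
[ -2.02955127 -10.45463553   0.29296847]
```

View pics/s4c.png

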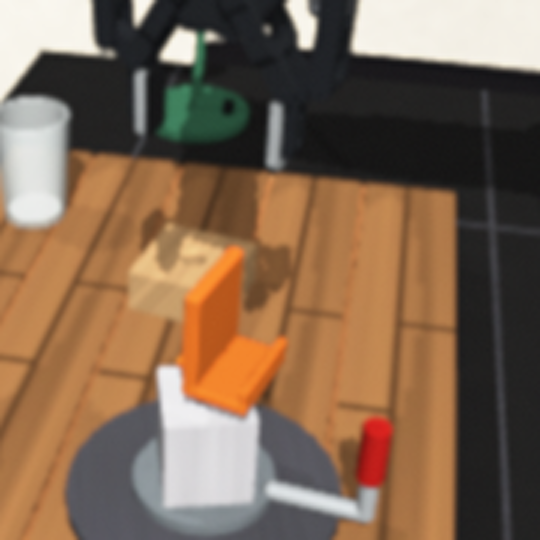

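Stand seated upright in the bore, gripper clear; knob red at crop (375,450). Now to the knob with the jaws turned tangential.

Request:
send_rows --series '[-0.2, -1, 0, 0, 0, -6, 0.8, -0.4, -2, 0, 0, 0, -12, 0.8, -0.6, -3, 0, 0, 0, -18, 0.8, -0.8, -4.2, 0, 0, 0, -25, 0.8, -1, -5.4, 0, 0, 0, -32, 0.8, -1.2, -6.5, 0, 0, 0, -39, 0.8, -1.5, -7.8, 0, 0, 0, -46, 0.8, -1.7, -9, 0, 0, 0, -53, 0.8, -1.9, -10, 0, 0, 0, -60, 0.8, -2, -10.4, 0, 0, 0, -66, 0.8]'

```text
clock: 12.35
tcp_pos: [0.4539, 0.135, 0.3254]
orientation: [-0.001, 0.34, 0.94, -0.0]
wrist_force: [-0.3, 0.4, 0.2]
finger_gap: 0.0683
```

Request:
send_rows --series '[0, 0, 0, 0, 0, -7, 0.6, 0, 0, 0, 0, 0, -14, 0.6, 0, 0, 0, 0, 0, -21, 0.6, 0, 0, 0, 0, 0, -28, 0.6, 0, 0, 0, 0, 0, -34, 0.6, 0, 0, 0, 0, 0, -34, 0.6]'

```text
clock: 12.85
tcp_pos: [0.4552, 0.1349, 0.3252]
orientation: [-0.001, 0.052, 0.999, -0.0]
wrist_force: [0.3, 0.4, 0.0]
finger_gap: 0.0513
```

```bash
python3 - <<'E'
from h import *
s=get_state();M=rot(s["orientation"]).as_matrix();print(s["clock"],s["tcp_pos"],s["wrist_force"],s["finger_gap"],M.round(3).tolist(),np.degrees(np.arctan2(M[1,1],M[0,1])))
print(totool(np.array([.4575,.1355,.135])-s["tcp_pos"]))
E
```

```text
12.85 [0.45521339 0.13491307 0.3252382 ] [0.25065904 0.40125146 0.03206051] 0.05131014749820864 [[-0.995, 0.105, -0.002], [0.105, 0.995, -0.0], [0.002, -0.0, -1.0]] 83.99048560131111
[-0.25654068  0.08852824 19.02334894]
```

Request:
send_rows --series '[-0.2, 0.1, 2, 0, 0, 0, 0.6, -0.2, 0.1, 5, 0, 0, 0, 0.6, -0.2, 0.1, 8, 0, 0, 0, 0.6, -0.2, 0.1, 11, 0, 0, 0, 0.6, -0.2, 0.1, 13, 0, 0, 0, 0.6, -0.2, 0.1, 15, 0, 0, 0, 0.6, -0.2, 0.1, 17, 0, 0, 0, 0.6, -0.2, 0.1, 18, 0, 0, 0, 0.6, -0.2, 0.1, 18.8, 0, 0, 0, 0.6, -0.2, 0.1, 18.8, 0, 0, 0, 0.6]'

```text
clock: 13.68
tcp_pos: [0.4568, 0.1356, 0.1368]
orientation: [-0.001, 0.054, 0.999, -0.0]
wrist_force: [0.2, -0.4, -0.4]
finger_gap: 0.0518
```

Request:
send_rows --series '[0, 0, 0, 0, 0, 0, 0.4, 0, 0, 0, 0, 0, 0, 0.3, 0, 0, 0, 0, 0, 0, 0.2, 0, 0, 0, 0, 0, 0, 0.15, 0, 0, 0, 0, 0, 0, 0.15]' --newtons 25

```text
clock: 14.1
tcp_pos: [0.4588, 0.1362, 0.1395]
orientation: [0.001, 0.054, 0.999, 0.001]
wrist_force: [-0.1, 1.4, 5.4]
finger_gap: 0.017
```

```bash
python3 - <<'E'
from h import *
s=get_state();M=rot(s["orientation"]).as_matrix();p=s["tcp_pos"];print(s["clock"],p,s["wrist_force"],s["finger_gap"])
b=np.array([.561,.1238]); v=p[:2]-b; a0=np.arctan2(v[1],v[0])%6.2832; r=np.hypot(*v); print("ang",a0,"r",r)
for d in range(6,73,6):
    a=a0+np.radians(d); q=np.r_[b+.105*np.array([np.cos(a),np.sin(a)]),p[2]]
    if d==6: off=np.r_[b+.105*np.array([np.cos(a0),np.sin(a0)]),p[2]]-p; print("off",off)
    print(d,totool(q-p,s).round(2),a.round(3))
a=read_camera("side");cv2.imwrite("pics/s5c.png",cv2.resize(a[120:300,260:440],None,fx=3,fy=3,interpolation=cv2.INTER_CUBIC))
E
```

```text
14.1 [0.4588073  0.13616826 0.13952752] [-0.14432507  1.37234821  5.38219496] 0.016960584567641233
ang 3.021149661864372 r 0.102938434419595
off [-0.00204663  0.0002477   0.        ]
6 [ 0.16 -1.1  -0.  ] 3.126
12 [ 0.01 -2.18 -0.  ] 3.231
18 [-0.27 -3.25 -0.  ] 3.335
24 [-0.65 -4.28 -0.  ] 3.44
30 [-1.13 -5.27 -0.  ] 3.545
36 [-1.72 -6.19 -0.  ] 3.649
42 [-2.4  -7.06 -0.  ] 3.754
48 [-3.17 -7.84 -0.  ] 3.859
54 [-4.01 -8.55 -0.  ] 3.964
60 [-4.92 -9.16 -0.  ] 4.068
66 [-5.9  -9.67  0.  ] 4.173
72 [ -6.92 -10.08   0.  ] 4.278
```

View pics/s5c.png

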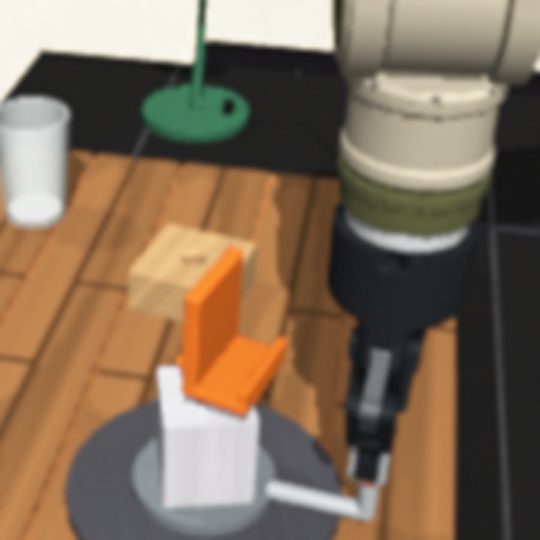

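Jaws hold the red knob (gap 17 mm, crop (368,475)), stand unchanged. Swinging along the arc.

Request:
send_rows --series '[0, -0.55, 0.1, 0, 0, -3, 0.15, 0, -1.1, 0.1, 0, 0, -6, 0.15, 0, -1.65, 0.1, 0, 0, -9, 0.15, -0.05, -2.2, 0.1, 0, 0, -12, 0.15, -0.3, -3.25, 0.1, 0, 0, -18, 0.15, -0.65, -4.3, 0.1, 0, 0, -24, 0.15, -1.15, -5.25, 0.1, 0, 0, -30, 0.15, -1.4, -5.75, 0.1, 0, 0, -33, 0.15, -1.7, -6.2, 0.1, 0, 0, -36, 0.15, -1.7, -6.2, 0.1, 0, 0, -36, 0.15]'

```text
clock: 14.98
tcp_pos: [0.472, 0.0723, 0.1395]
orientation: [0.004, -0.258, 0.966, -0.0]
wrist_force: [4.7, 1.6, 6.7]
finger_gap: 0.0172
```

```bash
cat > arc.py <<'E'
from h import *
s=get_state();M=rot(s["orientation"]).as_matrix();p=s["tcp_pos"];print(s["clock"],p,s["wrist_force"],s["ft_torque"],s["finger_gap"],"yaw",np.degrees(np.arctan2(M[1,1],M[0,1])))
b=np.array([.561,.1238]); v=p[:2]-b; a0=np.arctan2(v[1],v[0])%6.2832; r=np.hypot(*v); print("ang",a0,"r",r,"lever",a0-2.52-.283,"F tool",rot(s["orientation"]).inv().apply(s["wrist_force"]))
for d in range(3,34,3):
    a=a0+np.radians(d); q=np.r_[b+.105*np.array([np.cos(a),np.sin(a)]),p[2]]
    print(d,totool(q-p,s).round(2),a.round(3))
E
python3 arc.py
```

```text
14.9833 [0.47195837 0.07230918 0.13949065] [4.71287625 1.57254085 6.71868855] [ 0.57109437 -0.77105404  0.11741149] 0.017191592367668474 yaw 119.9475362823848
ang 3.6659016591923956 r 0.10285774302888112 lever 0.8629016591923957 F tool [-4.91875968 -1.0063789  -6.67966075]
3 [ 0.2  -0.55 -0.  ] 3.718
6 [ 0.15 -1.1   0.  ] 3.771
9 [ 0.08 -1.64  0.  ] 3.823
12 [-0.02 -2.18  0.01] 3.875
15 [-0.15 -2.72  0.01] 3.928
18 [-0.3  -3.24  0.01] 3.98
21 [-0.49 -3.76  0.01] 4.032
24 [-0.7  -4.27  0.02] 4.085
27 [-0.94 -4.77  0.02] 4.137
30 [-1.2  -5.25  0.02] 4.19
33 [-1.49 -5.72  0.02] 4.242
```

Request:
send_rows --series '[-0.1, -0.55, -0.1, 0, 0, -3, 0.15, -0.1, -1.1, -0.15, 0, 0, -6, 0.15, -0.15, -1.65, -0.15, 0, 0, -9, 0.15, -0.25, -2.2, -0.15, 0, 0, -12, 0.15, -0.35, -2.7, -0.15, 0, 0, -15, 0.15, -0.5, -3.25, -0.15, 0, 0, -18, 0.15, -0.5, -3.25, -0.15, 0, 0, -18, 0.15]'

```text
clock: 15.57
tcp_pos: [0.4918, 0.0476, 0.1396]
orientation: [0.003, -0.407, 0.914, 0.0]
wrist_force: [7.4, 6.1, -1.9]
finger_gap: 0.0173
```

```bash
python3 arc.py
```

```text
15.5667 [0.49176205 0.04755259 0.13961994] [ 7.4291937   6.14803672 -1.86401408] [ 1.1608706  -1.10481992  0.05116601] 0.01727806617163869 yaw 137.98850628232793
ang 3.975148146413114 r 0.10299301799218014 lever 1.172148146413114 F tool [-9.5286667  -1.40176441  1.92493909]
3 [ 0.19 -0.55 -0.  ] 4.028
6 [ 0.15 -1.1   0.  ] 4.08
9 [ 0.08 -1.64  0.  ] 4.132
12 [-0.02 -2.18  0.  ] 4.185
15 [-0.15 -2.72  0.01] 4.237
18 [-0.3  -3.25  0.01] 4.289
21 [-0.48 -3.76  0.01] 4.342
24 [-0.69 -4.27  0.01] 4.394
27 [-0.92 -4.77  0.01] 4.446
30 [-1.18 -5.25  0.02] 4.499
33 [-1.47 -5.72  0.02] 4.551
```

Request:
send_rows --series '[-0.2, -0.35, 0, 0, 0, -2, 0.15, -0.3, -0.7, 0, 0, 0, -4, 0.15, -0.3, -1, 0, 0, 0, -6, 0.15, -0.3, -1, 0, 0, 0, -6, 0.15]'

```text
clock: 15.9
tcp_pos: [0.498, 0.0424, 0.1395]
orientation: [0.0, -0.453, 0.891, 0.001]
wrist_force: [-2.8, 2.9, 6.0]
finger_gap: 0.0176
```

```bash
python3 arc.py | head -2
```

```text
15.9 [0.49800941 0.04239225 0.13953716] [-2.77322533  2.94825718  5.95029643] [ 0.50752391  0.41382771 -0.17486308] 0.017561621779877457 yaw 143.90218341013906
ang 4.053864705106922 r 0.10293219550617373 lever 1.2508647051069222 F tool [-0.75336619  3.98226388 -5.94668314]
```

Request:
send_rows --series '[0, -0.25, 0, 0, 0, -1, 0.15, 0, -0.5, 0, 0, 0, -2, 0.15, 0, -0.5, 0, 0, 0, -2, 0.15]'

```text
clock: 16.15
tcp_pos: [0.4982, 0.0426, 0.1393]
orientation: [-0.001, -0.469, 0.883, 0.005]
wrist_force: [-12.5, 13.9, 13.4]
finger_gap: 0.0171
```

```bash
python3 arc.py | head -2
```

```text
16.15 [0.4982067  0.04262466 0.13930861] [-12.53613734  13.89851014  13.40949124] [ 2.50669587  2.18603658 -0.15881308] 0.01714229519161816 yaw 145.9866919835888
ang 4.053999188019275 r 0.10262764885102024 lever 1.250999188019275 F tool [ -4.5432147   18.29363528 -13.22270348]
```

Request:
send_rows --series '[0, 0.2, -0.1, 0, 0, 0, 0.15, 0, 0.4, -0.2, 0, 0, 0, 0.15, 0, 0.4, -0.2, 0, 0, 0, 0.15]'

```text
clock: 16.4
tcp_pos: [0.4981, 0.0428, 0.1396]
orientation: [-0.0, -0.469, 0.883, 0.002]
wrist_force: [2.2, 4.9, -7.4]
finger_gap: 0.0171
```

Request:
send_rows --series '[0, 0, 0, 0, 0, 0, 0.4, 0, 0, 0, 0, 0, 0, 0.6, 0, 0, 0, 0, 0, 0, 0.6, 0, 0, 0, 0, 0, 0, 0.6, 0, 0, 0, 0, 0, 0, 0.6]'

```text
clock: 16.82
tcp_pos: [0.4991, 0.0411, 0.1411]
orientation: [0.0, -0.468, 0.884, -0.0]
wrist_force: [0.0, 0.6, 0.6]
finger_gap: 0.0513
```

Request:
send_rows --series '[0, 0, -0.5, 0, 0, 0, 0.6, 0, 0, -2, 0, 0, 0, 0.6, 0, 0, -4, 0, 0, 0, 0.6, 0, 0, -7, 0, 0, 0, 0.6, 0, 0, -10, 0, 0, 0, 0.6, 0, 0, -13, 0, 0, 0, 0.6, 0, 0, -16, 0, 0, 0, 0.6, 0, 0, -18, 0, 0, 0, 0.6, 0, 0, -18, 0, 0, 0, 0.6]'

```text
clock: 17.57
tcp_pos: [0.5007, 0.0411, 0.3261]
orientation: [0.004, -0.468, 0.884, -0.002]
wrist_force: [0.1, -0.4, -0.3]
finger_gap: 0.0512
```

```bash
python3 - <<'E'
from h import *
s=get_state();print(s["clock"],s["tcp_pos"],s["wrist_force"],totool(np.array([-.05,-.17,0])))
a=read_camera("side");cv2.imwrite("pics/side6.png",a)
cv2.imwrite("pics/s6c.png",cv2.resize(a[120:320,190:430],None,fx=3,fy=3,interpolation=cv2.INTER_CUBIC))
E
```

```text
17.5667 [0.50066116 0.04114102 0.32614791] [ 0.08669307 -0.40445937 -0.27650186] [16.8739755  -5.40999287 -0.03046573]
```

View pics/s6c.png

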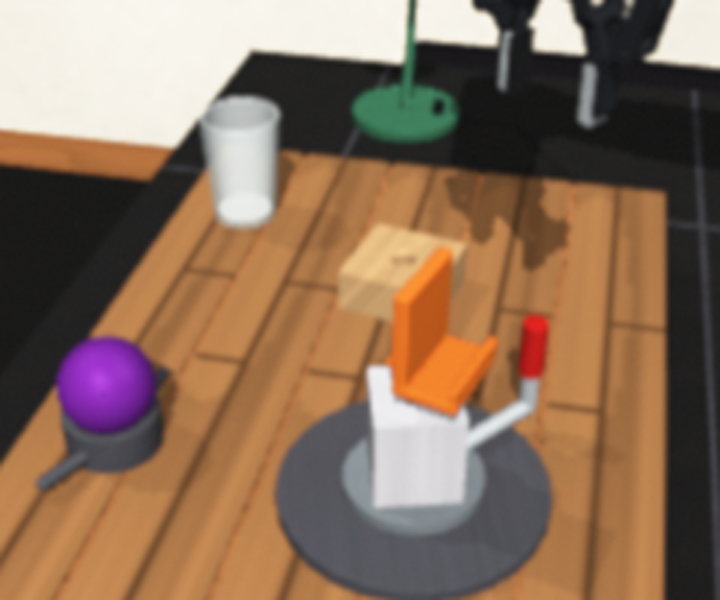

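Stand upright in the clamp, lever swung behind (knob crop (535,350)), ball, collar and tumbler in their initial places, gripper clear. Quick numeric check, then hand in.

```bash
python3 - <<'E'
from h import *
k=plane("side",[(535/3+190-.33,323/3+120-.33)],.173)[0];v=k[:2]-[.5605,.1255];a=np.arctan2(v[1],v[0])%6.2832
print("knob",k,"r",np.hypot(*v),"lever",a-2.803)
a0=cv2.imread("pics/side0.png");a6=cv2.imread("pics/side6.png");a4=cv2.imread("pics/side4.png")
m=lambda a:(a[...,2]>170)&(a[...,1].astype(int)-a[...,0]>60)&(a[...,0]<70)
for a in(a4,a6): y,x=np.where(m(a)[190:270,310:365]); print("orange",y.mean()+190,x.mean()+310,len(y),y.min()+190)
d=cv2.absdiff(a0,a6).max(2); print("ball/collar diff",d[225:290,195:255].mean(),"tumbler",d[148:200,252:288].mean(), "unrelated", d[300:340,200:260].mean())
print(get_state()["wrist_force"]); hand_in()
E
```

```text
knob [0.49617827 0.04291905 0.173     ] r 0.10467520317090176 lever 1.247665935550061
orange 235.9935149156939 334.3878080415045 771 202
orange 236.19266055045873 334.47182175622544 763 203
ball/collar diff 0.8220512820512821 tumbler 0.7126068376068376 unrelated 0.7633333333333333
[ 0.92024287 -0.10949766 -0.35653694]
the job is handed in; nothing more can be done
```

The phone stand is seated upright in the clamp, the lever is at its closed end, and I handed the job in at about 18 s of the 64 s allowed. No verdict came back.

- **Insertion:** The post met the pad about 45 mm below the mouth. I pushed it through the pad's drag until it stopped hard at about 55 mm. Force readings there peaked at 19.5 N, about 21 N with the stand's weight, and the post no longer moved.
- **Lever:** I let go of the stand first, then gripped the knob and swung it round until it stopped. The sideways force rose from 4 to 18 N with no further movement. The camera puts the lever at about 1.25 rad, against 1.24 for the closed stop, which is within measuring error.
- **Last checks:** In the side view the stand did not shift when the clamp closed (0.2 pixel). The ball, collar and tumbler areas differ from the first picture by no more than image noise. The gripper was clear of everything, with wrist force under 1 N.
- **Disagreements:** My first reading of the clamp block's corners in the side view put the bore about 4 mm off in y. Fitting the bore's outline instead agreed with the top camera to about 1 mm, so I used that. I took no final top view.

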